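Set up a drip rack beside the press and drain a pan on it

TASK

Set up the drip rack: stand the loose blue bearer squarely on the empty yellow outline on the green drip base, and lay the two aluminium bars across the gap from one bearer to the other, centred end to end, one on each pair of yellow stripes. Then set the brass pan down gently, still open side down, centred crosswise over the two bars so that it rests on both above the drip tray, and let go of everything. Do not disturb the scale, the hat-shaped pressing or the stack of plates.

Things in the scene. Friction and masses are not known exactly. Their poses are not given: they have to be found in the camera images.
- drip_base: Green plate fixed on the table, 214 (x) x 184 (y) x 6 mm; origin at the centre of its underside. Bearers belong at x = +75 and -75 mm, length along y; a drip tray, 73 (x) x 152 mm, rim 18 mm above the table, lies between. Finished bars lie along x, centred at x = 0, y = +40 and -40 mm; the finished pan lies along y at x = y = 0. Place and turn vary.
- fixed_bearer: Blue steel box section fixed at one end of the base (+x or -x, varies), two dark flat bolt heads on top. 160 (its x) x 40 (y) x 50 mm high; origin at its centre, 31 mm above the table, so its top is at 56 mm. Two yellow stripes 22 mm wide cross its top at its x = +40 and -40 mm.
- outline: Empty yellow rectangle painted on the base's other end, 6 mm above the table, 172 (its x) x 50 (y) mm outside; origin at its centre. The loose bearer is to stand centred in it, x along the outline's x, either way round.
- loose_bearer: Loose blue steel box section of the same size and stripes as the fixed one: 160 (its x) x 40 (y) x 50 mm high, about 0.6 kg; origin at its centre, 25 mm above what it stands on. Starts upright on the table; alike end for end. Grip across its 40 mm width.
- bar_a: Loose solid aluminium bar, 200 (its x) x 22 (y) x 16 mm high, about 0.19 kg; origin at its centre, 8 mm above what it lies on. Starts flat on the table. Identical to bar_b; either may go on either pair of stripes. Grip across its 22 mm width at mid-length.
- bar_b: The second bar, just like bar_a.
- pan: Brass-coloured pressed oblong pan with rounded ends, lying open side down, flat bottom up: 150 (its x) x 58 (y) x 36 mm high, walls 4 mm, about 0.25 kg; origin at its centre, 18 mm above what it rests on. Its long sides are straight and upright for 92 mm: grip across its 58 mm width at mid-length.
- scale: Bystander: grey pocket scale, 120 x 75 x 21 mm high, loose on the table; origin at the centre of its underside.
- cap: Bystander: steel hat-shaped pressing, round, 104 mm across its brim, 60 mm high, loose; origin at the centre of its underside.
- plates: Bystander: stack of plates, white on top with two dark holes, 80 x 55 x 24 mm high, loose; origin at the centre of its underside.
Things that resemble listed ones, but are neither listed nor needed, are in the scene too. Leave any brown, pink or turquoise look-alike of the loose_bearer alone.

How it is judged:
By the outcome, as a careful person would: the job done as asked, in the order asked, and still so for the second after the job is handed in, with the robot touching nothing.
It also fails if it takes over 72 s, if anything falls off the work surface, if the arm or the gripper's body presses on something with over 40 N, if the wrist force passes 120 N, or if a joint passes its speed limit or range.

ROBOT

A 6-joint arm with a two-finger parallel gripper is mounted at the origin on the work surface. World frame = base frame: x ahead of the robot, y to its left, z up, the work surface at z = 0. Lengths are in m, angles in rad, forces in N, time in s.
With the tool pointing down it reaches from about 0.35 to 0.975 m from the base axis. Payload 4.9 kg.
Tool frame: the origin (TCP) lies at the very end of the fingers, on their centre line; the grasp point (between the pads) lies 19 mm behind it; z points along the fingers, x is the direction in which the jaws open and shut, and the axes are right-handed (so a half turn about z gives the same grasp; the last joint's range is limited). The gripper opens to 85 mm and grips with 20 to 120 N. Pads are 22 mm wide; open, the fingers measure 114 mm over their backs; the gripper's body (76 mm by 85 mm) begins 54 mm behind the grasp point. The pads swing forward as they close: fully open they stand 13 mm farther back than shut.
Start: joints at [-1.398, 0.053, 1.613, -0, 1.476, -0.119], TCP at [0.18, -0.599, 0.231] pointing down, gripper open.
Joint ranges: [-3.01, 3.01], [-1.01, 2.22], [0.06, 2.58], [-1.02, 4.17], [0.09, 2.62], [-3.14, 3.14]. Speed limits (rad/s): [2.57, 2.57, 3.14, 3.14, 3.14, 3.14].

INTERFACE

Orientations are given as a rotation vector (axis times angle).
In Python, from station import ctrl gives the robot as it stands.
- The arm moves only by the shell command python3 -m handwheel 'ROWS' [OPENING] [FORCE]. ROWS is a JSON object of lists of equal length, an entry for each row: "offset": the shift along the world's x, y, z in units of 40 mm (1.0 is 40 mm), a list of three; "roll": the turn about the world's z in units of 6 degrees (1.0 is 6 degrees). A call has exactly 10 rows; each row is the pose to reach, as a shift and turn from the pose commanded when the call began; what a row does not reach only later rows make up. A row lasts 1/10 s, in which the tool goes at most 50 mm and 8.59 degrees, less where a joint would pass 70% of its speed; a pose out of reach is approached as far as the arm can. A call with a gripper value outside its range is refused whole. OPENING is the finger opening in mm, from 0 to 85.4, set as the call begins (- or left out, the last holds). The fingers move at their own pace and stop on an object; FORCE is the grip in N (left out, the last holds). Time passes only in rows, so rows that repeat a pose let the fingers close, or fill a call up. It gives the time, the measured TCP pose, the force and the opening at its end, in the units of the state.
- ctrl.get_obs(): the state, without advancing time (a new reading comes with each control period).
- ctrl.get_image(name): name is "scene" or "top" or "wrist"; returns a dict with "img" (384x512x3 uint8, red, green, blue), "fx", "fy", "cx", "cy" (pixels), "k1" (the pictures are not rectified: a ray, as slopes to the right and down, at radius r is drawn at 1 + k1 r^2 times it, then the intrinsics apply), "T" (4x4, takes a point from camera to world coordinates). Camera axes: x right, y down, z forward; pixel columns grow to the right and rows downward; lengths in m; the calibration is good to about 2 mm. A picture is of the moment at which its call begins. There is no depth.
- ctrl.finish_job(): hands the job in, once; it reports no verdict.
The state is a dict: "t": time; "q": joint angles; "dq": joint speeds; "effort": joint torques, N m; "tool_pos": TCP position; "tool_rot": TCP orientation; "contact_force": force on the tool from outside, world axes, zero at the start; "wrist_torque": the same for the moment, N m; "opening": finger opening in m.
Only numpy, scipy, OpenCV 4.12 (cv2) and the standard library are available. Lean on these libraries where they do the work, as an engineer would, in place of code of your own. Each camera call takes 0.05 s, during which the arm holds its last target.

## Working session

There is one attempt and no reset: what is moved stays moved. The work goes in short steps, Python scripts to look and compute and a shell command to move; the robot and the scene stay as the last step left them, time stands still between calls to the robot, and variables do not carry over. Pictures are saved under pics/ and viewed, and the job is handed in when it is done.

```bash
ls; mkdir -p pics; python3 - <<'E'
from station import ctrl
import cv2,numpy as np
o=ctrl.get_obs()
print({k:np.round(v,3).tolist() for k,v in o.items()})
for n in ["scene","top","wrist"]:
    d=ctrl.get_image(n)
    np.savez(f"pics/{n}0.npz",**d)
    cv2.imwrite(f"pics/{n}0.png",cv2.resize(d["img"][:,:,::-1],(800,600),interpolation=cv2.INTER_CUBIC))
    print(n,d["fx"],d["fy"],d["cx"],d["cy"],d["k1"],np.round(d["T"],3).tolist())
E
```

```text
pics
{'t': 0.0, 'q': [-1.398, 0.053, 1.614, -0.0, 1.476, -0.119], 'dq': [-0.0, 0.001, 0.0, -0.001, 0.001, -0.001], 'effort': [-0.001, -39.369, -37.018, -0.0, 0.007, -0.0], 'tool_pos': [0.18, -0.598, 0.23], 'tool_rot': [-2.52, 1.874, 0.002], 'contact_force': [0.304, -0.394, 0.062], 'wrist_torque': [-0.003, -0.05, -0.015], 'opening': 0.086}
scene 477.76361440069246 477.76361440069246 252.62541860671382 196.3980610302882 -0.00902396548119068 [[-0.247, 0.838, -0.486, 1.274], [0.969, 0.214, -0.123, 0.126], [0.001, -0.501, -0.865, 1.363], [0.0, 0.0, 0.0, 1.0]]
top 476.11994050361346 476.11994050361346 253.5865788079839 185.34896105445353 -0.08593878999192062 [[0.001, -0.997, 0.077, 0.444], [-1.0, 0.001, 0.025, -0.089], [-0.025, -0.077, -0.997, 1.361], [0.0, 0.0, 0.0, 1.0]]
wrist 307.98450439035906 307.98450439035906 256.30738281222864 195.21827769021542 -0.05773308703609458 [[0.287, -0.905, -0.313, 0.262], [-0.958, -0.273, -0.091, -0.574], [-0.003, 0.326, -0.945, 0.373], [0.0, 0.0, 0.0, 1.0]]
```

View pics/top0.png

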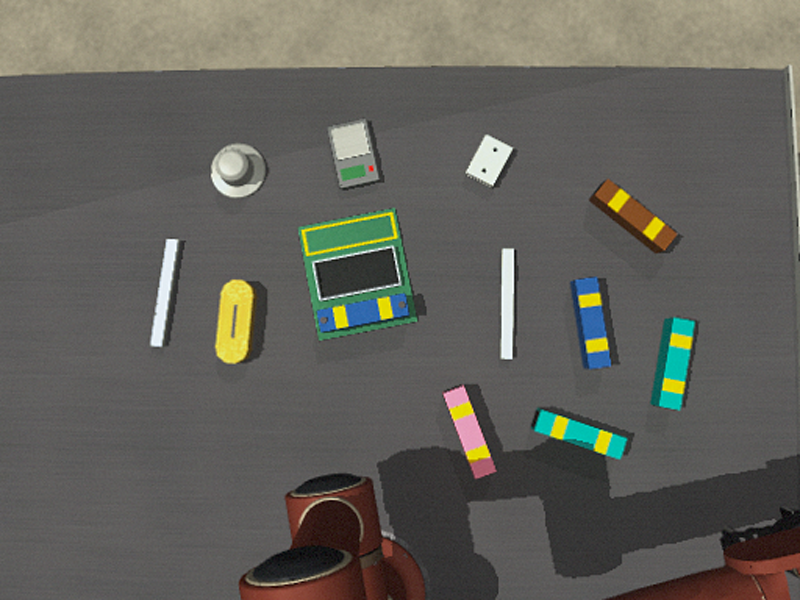

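View pics/scene0.png

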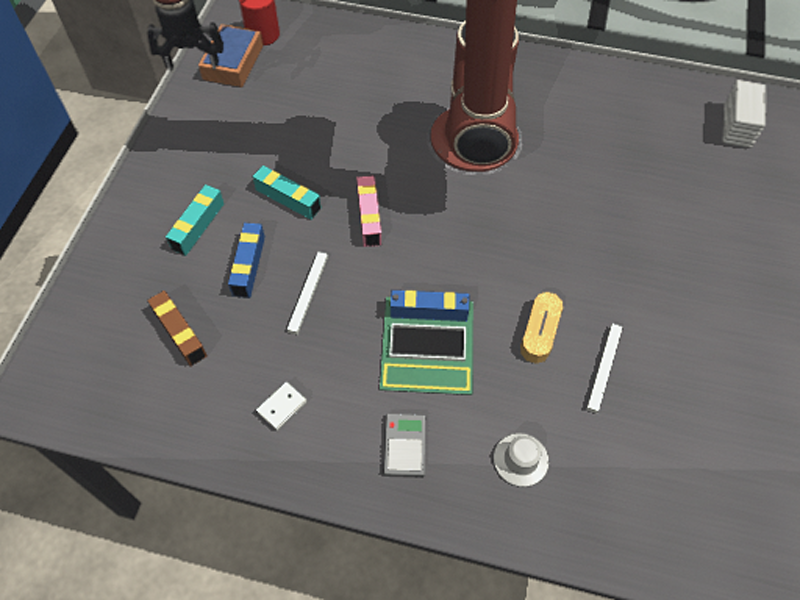

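View pics/wrist0.png

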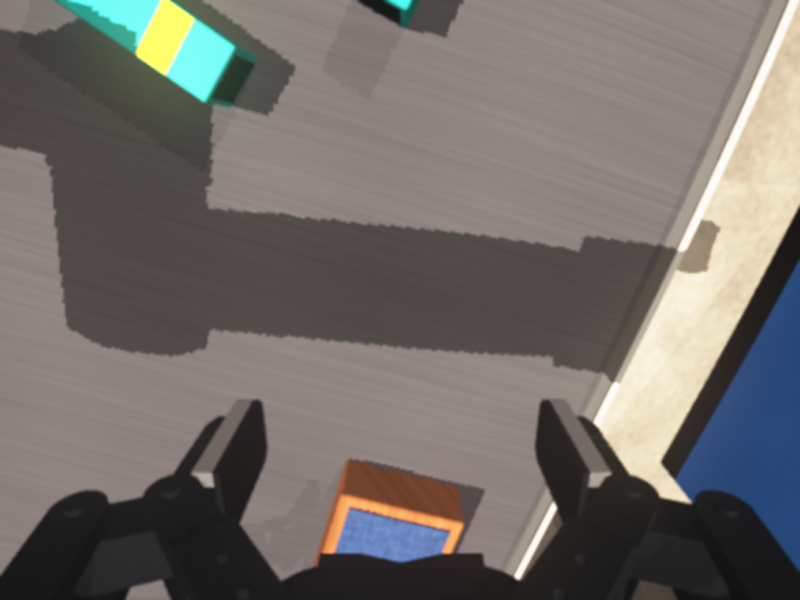

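Top view (800x600 scaled): base around (358,273), with the fixed bearer at (363,313) and the empty outline at (350,233). The bars are at (508,303) and (165,292), the pan at (234,320). Candidates for the loose bearer: blue (591,323), brown (634,215), pink (469,431), turquoise (676,363) and (581,433). Only the blue one fits. I'll measure now and take the confirming crop.

```bash
cat > h.py <<'E'
import numpy as np,cv2
def rays(d,px):
    px=np.asarray(px,float).reshape(-1,1,2)
    K=np.array([[d["fx"],0,d["cx"]],[0,d["fy"],d["cy"]],[0,0,1.]])
    u=cv2.undistortPoints(px,K,np.array([float(d["k1"]),0,0,0]),None,None).reshape(-1,2)
    # note: camera model r_d=r(1+k1 r^2) same as OpenCV
    v=np.c_[u,np.ones(len(u))]@d["T"][:3,:3].T
    return d["T"][:3,3],v
def plane(d,px,z):
    o,v=rays(d,px); s=(z-o[2])/v[:,2]
    return (o+v*s[:,None])[:,:2]
def hsv(d): return cv2.cvtColor(np.ascontiguousarray(d["img"]),cv2.COLOR_RGB2HSV)
def blobs(m,amin=30):
    cs,_=cv2.findContours(m.astype(np.uint8),cv2.RETR_EXTERNAL,cv2.CHAIN_APPROX_NONE)
    return [c for c in cs if cv2.contourArea(c)>=amin]
def cen(c):
    M=cv2.moments(c); return np.array([M["m10"],M["m01"]])/M["m00"]
def rect(P):
    (c,s,a)=cv2.minAreaRect((P*1000).astype(np.float32))
    if s[0]<s[1]: s=(s[1],s[0]); a+=90
    return np.round(c,1),np.round(s,1),round((a+90)%180-90,1)
E
python3 - <<'E'
from h import *
for n in ["top","scene"]:
    d=dict(np.load(f"pics/{n}0.npz")); H=hsv(d)
    print(n)
    yel=(H[:,:,0]>22)&(H[:,:,0]<34)&(H[:,:,1]>150)&(H[:,:,2]>120)
    for c in blobs(yel,20):
        p=cen(c); P=c.reshape(-1,2)
        print("yel px",np.round(p*800/512),"area",cv2.contourArea(c),"z.05",np.round(plane(d,p,.05)*1000,1),"z.056",np.round(plane(d,p,.056)*1000,1), "pan/outl rect36",rect(plane(d,P,.036)),"rect6",rect(plane(d,P,.006)))
    wh=(H[:,:,1]<40)&(H[:,:,2]>190)
    for c in blobs(wh,60):
        print("white",np.round(cen(c)*800/512),rect(plane(d,c.reshape(-1,2),.016)))
    gr=(H[:,:,0]>50)&(H[:,:,0]<85)&(H[:,:,1]>80)
    for c in blobs(gr,500): print("green",np.round(cen(c)*800/512),rect(plane(d,c.reshape(-1,2),.006)))
    bl=(H[:,:,0]>100)&(H[:,:,0]<125)&(H[:,:,1]>120)
    for c in blobs(bl,60): print("blue",np.round(cen(c)*800/512),np.round(plane(d,cen(c),.05),3))
d=np.load("pics/top0.npz")["img"][:,:,::-1]
cv2.imwrite("pics/crop1.png",cv2.resize(d[140:290,80:450],(740*1,300),interpolation=cv2.INTER_CUBIC))
E
```

```text
top
yel px [477. 453.] area 82.5 z.05 [[ 258.9 -197.2]] z.056 [[ 259.7 -196.7]] pan/outl rect36 (array([ 256.6, -198.1]), array([38. , 19.8]), -69.5) rect6 (array([ 252.3, -200.6]), array([38.9, 20.3]), -69.5)
yel px [602. 442.] area 82.0 z.05 [[ 278.3 -414.9]] z.056 [[ 279.1 -413.4]] pan/outl rect36 (array([ 276.4, -418.4]), array([36.7, 20.1]), -19.2) rect6 (array([ 272.6, -425.9]), array([37.5, 20.6]), -19.2)
yel px [559. 427.] area 81.0 z.05 [[ 304.6 -339.5]] z.056 [[ 305.3 -338.3]] pan/outl rect36 (array([ 303. , -342.1]), array([38.2, 19.2]), -19.1) rect6 (array([ 299.8, -347.8]), array([39. , 19.6]), -19.1)
yel px [461. 410.] area 89.5 z.05 [[ 333.6 -168.6]] z.056 [[ 334.1 -168.3]] pan/outl rect36 (array([ 332.5, -169.6]), array([37.8, 21.2]), -69.5) rect6 (array([ 330. , -171.4]), array([38.6, 21.7]), -69.5)
yel px [673. 385.] area 85.5 z.05 [[ 375.7 -542.7]] z.056 [[ 376.  -540.6]] pan/outl rect36 (array([ 375.1, -547.3]), array([38.5, 21. ]), 80.3) rect6 (array([ 373.5, -557.7]), array([39.4, 21.4]), 80.3)
yel px [596. 344.] area 82.5 z.05 [[ 448.2 -407.5]] z.056 [[ 448.1 -
[... 2364 characters left out ...]
] [[ 0.486 -0.396]]
scene
white [405. 454.] (array([821.4,  29.1]), array([60.9, 58.4]), -76.7)
white [528. 461.] (array([782.3, 252.8]), array([98.8, 77.2]), -27.7)
white [281. 405.] (array([ 783.6, -226.2]), array([80.6, 57.4]), -26.6)
white [604. 367.] (array([544.6, 373.6]), array([198.6,  21.2]), -7.7)
white [307. 292.] (array([ 523.5, -255.6]), array([199. ,  22.1]), -1.3)
white [ 69. 228.] (array([ 540.7, -829.1]), array([588.9,  57.4]), 0.0)
white [750. 102.] (array([-273.5,  645.6]), array([142.8,  66.8]), -0.4)
green [427. 342.] (array([580.5,  17.1]), array([212.4, 182.2]), 10.5)
blue [429. 306.] [[0.518 0.005]]
blue [247. 258.] [[ 0.498 -0.394]]
blue [ 23. 111.] [[ 0.231 -1.061]]
```

View pics/crop1.png

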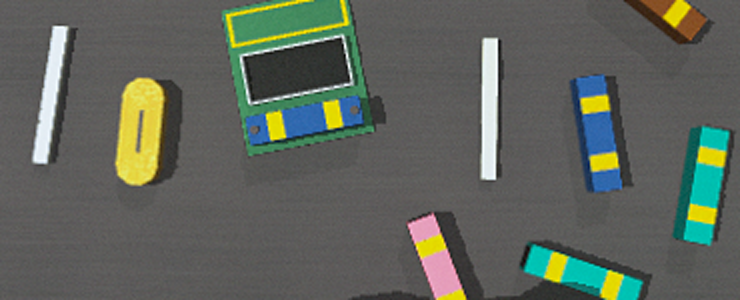

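The crop confirms the candidate: it is the only loose blue box section, with two yellow stripes and no bolts. In the top picture the stripes are 79.7 mm apart (80 expected), and the outline and fixed bearer are 150.2 mm apart (150 expected). That puts the base centre at (578.8, 19.1) mm with a turn of 11.2°. The loose bearer is at (487.7, -401.9), about 8.6°. Moving above it.

```bash
python3 -m handwheel '{"offset":[[0.5,0.3,-0.2],[1.4,0.9,-0.5],[2.3,1.5,-0.8],[3.3,2.1,-1.2],[4.3,2.75,-1.5],[5.3,3.4,-1.9],[6.2,4.0,-2.2],[7.0,4.5,-2.5],[7.5,4.8,-2.7],[7.69,4.93,-2.78]],"roll":[-0.2,-0.4,-0.6,-0.8,-1.0,-1.2,-1.35,-1.35,-1.35,-1.35]}' 60 60
cat > look.py <<'E'
import sys
from h import *
from station import ctrl
n,tag=sys.argv[1],sys.argv[2]
o=ctrl.get_obs(); d=ctrl.get_image(n); np.savez(f"pics/{tag}.npz",**d)
cv2.imwrite(f"pics/{tag}.png",cv2.resize(d["img"][:,:,::-1],(800,600),interpolation=cv2.INTER_CUBIC))
R=cv2.Rodrigues(np.array(o["tool_rot"]))[0]
print(n,"t",round(o["t"],2),"pos",np.round(np.array(o["tool_pos"])*1000,1),"yaw",round(np.degrees(np.arctan2(R[1,0],R[0,0])),2),"tilt",np.round(R[:,2],4),"open",round(o["opening"]*1000,1),"F",np.round(o["contact_force"],1),"q",np.round(o["q"],2))
E
python3 look.py wrist w1
```

```text
t: 1.15
tool_pos: [0.4884, -0.3992, 0.1184]
tool_rot: [-2.385, 2.045, 0.004]
contact_force: [-0.1, -0.9, -0.2]
opening: 0.0602
wrist t 1.15 pos [ 488.4 -399.2  118.4] yaw -81.23 tilt [-0.0016  0.002  -1.    ] open 60.2 F [-0.1 -0.9 -0.2] q [-0.8   0.16  1.69  0.    1.29  0.61]
```

View pics/w1.png

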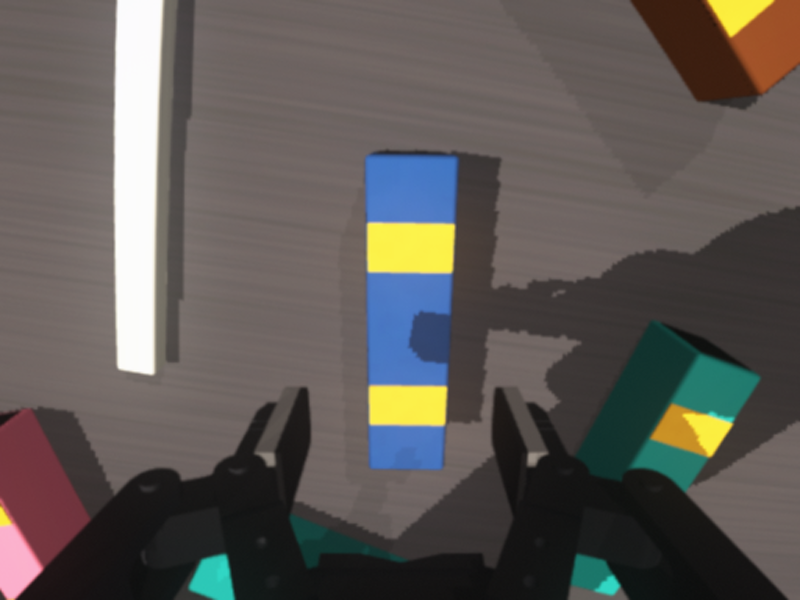

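The wrist view shows the blue bearer between the jaws, with stripes at about (410,248) and (408,405). A wrist fix will check its pose before I descend.

```bash
cat > wst.py <<'E'
import sys
from h import *
d=dict(np.load(f"pics/{sys.argv[1]}.npz")); z=float(sys.argv[2]); H=hsv(d)
yel=(H[:,:,0]>22)&(H[:,:,0]<34)&(H[:,:,1]>150)&(H[:,:,2]>120)
for c in blobs(yel,60):
    p=cen(c); print(np.round(p*800/512),cv2.contourArea(c),np.round(plane(d,p,z)*1000,1),rect(plane(d,c.reshape(-1,2),z)))
E
python3 wst.py w1 .05
```

```text
[708. 431.] 398.0 [[ 456.4 -567.9]] (array([ 454.1, -563.5]), array([29.3, 22. ]), 79.2)
[407. 405.] 1043.5 [[ 449.  -408.6]] (array([ 448.8, -408.8]), array([37.5, 20.7]), -82.5)
[411. 247.] 1513.5 [[ 528.5 -397.6]] (array([ 528.1, -397.5]), array([37.8, 20.6]), -81.2)
[737.  12.] 467.0 [[ 644.6 -511.7]] (array([ 642.9, -513. ]), array([27.2, 12.8]), -78.0)
```

```bash
python3 -m handwheel '{"offset":[[0.02,-0.03,-0.4],[0.02,-0.03,-1.0],[0.02,-0.03,-1.6],[0.02,-0.03,-2.1],[0.02,-0.03,-2.4],[0.02,-0.03,-2.5],[0.02,-0.03,-2.5],[0.02,-0.03,-2.5],[0.02,-0.03,-2.5],[0.02,-0.03,-2.5]],"roll":[-0.1,-0.1,-0.1,-0.1,-0.1,-0.1,-0.1,-0.1,-0.1,-0.1]}' 60 60
python3 -m handwheel '{"offset":[[0,0,0],[0,0,0],[0,0,0],[0,0,0],[0,0,0],[0,0,0.1],[0,0,0.5],[0,0,1.0],[0,0,1.5],[0,0,1.75]],"roll":[0,0,0,0,0,0,0,0,0,0]}' 30 60
python3 look.py wrist w2; python3 wst.py w2 .12
```

```text
t: 2.2
tool_pos: [0.4887, -0.4031, 0.0212]
tool_rot: [2.371, -2.06, 0.003]
contact_force: [0.5, -0.1, 0.2]
opening: 0.0598
t: 3.2
tool_pos: [0.4886, -0.4029, 0.0922]
tool_rot: [2.371, -2.061, 0.003]
contact_force: [0.9, -0.5, -5.2]
opening: 0.0389
wrist t 3.2 pos [ 488.6 -402.9   92.2] yaw -81.98 tilt [ 0.0014 -0.0014 -1.    ] open 38.9 F [ 0.9 -0.5 -5.2] q [-0.81  0.19  1.7   0.    1.24  0.62]
[392. 548.] 621.0 [[ 454.1 -405.2]] (array([ 453.5, -406.4]), array([35.5,  8.2]), -83.5)
[722. 456.] 504.5 [[ 500.3 -497.3]] (array([ 501.5, -496.9]), array([19.1, 10.6]), 44.3)
[401. 326.] 4747.0 [[ 528.2 -397.5]] (array([ 527.8, -397.6]), array([38.7, 21.7]), -82.0)
[764.   5.] 89.5 [[ 614.2 -466.1]] (array([ 613.8, -466.4]), array([6.3, 3.2]), -78.4)
```

View pics/w2.png

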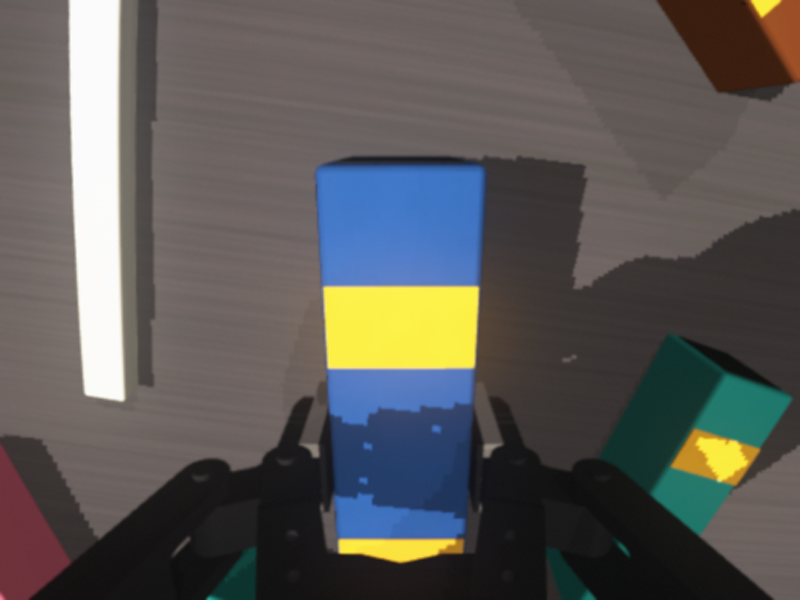

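Bearer held level and centred: the stripe is 40 mm ahead of the TCP. Swinging over to the outline.

```bash
python3 -m handwheel '{"offset":[[0.1,0.2,0.1],[0.3,0.7,0.2],[0.6,1.5,0.3],[0.9,2.4,0.4],[1.3,3.4,0.4],[1.7,4.4,0.4],[2.1,5.4,0.4],[2.5,6.4,0.4],[2.9,7.4,0.4],[3.3,8.4,0.4]],"roll":[0.4,1.4,2.6,3.8,5.0,6.2,7.4,8.6,9.8,11.0]}'
python3 -m handwheel '{"offset":[[0.3,0.8,0],[0.5,1.5,0],[0.7,2.0,0],[0.8,2.4,0],[0.8,2.52,0],[0.8,2.52,0],[0.8,2.52,0],[0.8,2.52,0],[0.8,2.52,0],[0.8,2.52,0]],"roll":[1.1,2.1,3.0,3.8,4.4,4.53,4.53,4.53,4.53,4.53]}'
python3 look.py wrist w3; python3 wst.py w3 .137;python3 wst.py w3 .006
```

```text
t: 4.25
tool_pos: [0.6194, -0.0639, 0.1044]
tool_rot: [-3.112, 0.425, 0.005]
contact_force: [-0.2, -0.5, -4.6]
opening: 0.0386
t: 5.25
tool_pos: [0.6521, 0.0338, 0.1061]
tool_rot: [-3.127, -0.305, 0.0]
contact_force: [0.2, -0.6, -4.7]
opening: 0.0394
wrist t 5.25 pos [652.1  33.8 106.1] yaw 11.15 tilt [-1.e-04  0.e+00 -1.e+00] open 39.4 F [ 0.2 -0.6 -4.7] q [-0.06  0.22  1.65  0.    1.28 -0.26]
[ 86. 422.] 1105.0 [[565.7  27.8]] (array([565.6,  27.7]), array([22.5, 12.1]), 12.3)
[400. 326.] 4725.5 [[645.9  72.9]] (array([645.9,  72.5]), array([37.5, 21.1]), 11.1)
[ 46. 258.] 1581.5 [[556.7  73.6]] (array([556.5,  73.4]), array([22.3, 12.4]), 11.5)
[401. 147.] 490.0 [[637.7 115. ]] (array([637.8, 114.7]), array([22.8,  3.4]), 11.1)
[ 86. 422.] 1105.0 [[481.9 -75.4]] (array([481.7, -75.8]), array([48.8, 26.3]), 12.3)
[400. 326.] 4725.5 [[655.7  22.3]] (array([655.8,  21.4]), array([81.2, 45.7]), 11.1)
[ 46. 258.] 1581.5 [[462.3  23.9]] (array([461.9,  23.5]), array([48.3, 26.9]), 11.5)
[401. 147.] 490.0 [[638.  113.6]] (array([638.1, 112.8]), array([49.3,  7.3]), 11.1)
```

View pics/w3.png

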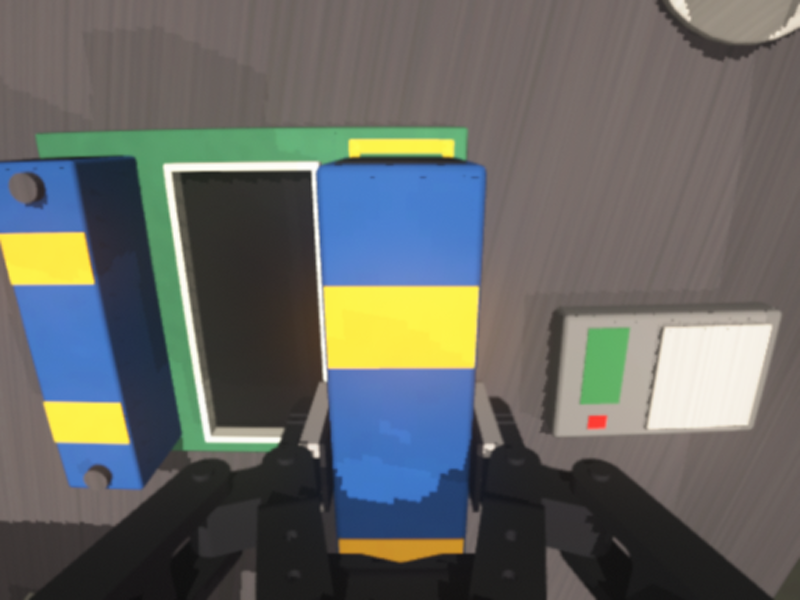

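The outline's end (401,147) lies centred beyond the bearer. Wrist and top fixes agree within about 1.5 mm. Lowering gently.

```bash
python3 -m handwheel '{"offset":[[0,-0.01,-0.3],[0.01,-0.02,-0.7],[0.01,-0.02,-1.1],[0.01,-0.02,-1.45],[0.01,-0.02,-1.7],[0.01,-0.02,-1.85],[0.01,-0.02,-1.93],[0.01,-0.02,-1.97],[0.01,-0.02,-1.99],[0.01,-0.02,-2.0]],"roll":[0,0,0,0,0,0,0,0,0,0]}'
python3 look.py wrist w4
```

```text
t: 6.3
tool_pos: [0.6532, 0.0334, 0.0269]
tool_rot: [3.126, 0.307, 0.002]
contact_force: [-0.1, -0.7, -1.9]
opening: 0.0391
wrist t 6.3 pos [653.2  33.4  26.9] yaw 11.2 tilt [ 1.3e-03 -1.0e-04 -1.0e+00] open 39.1 F [-0.1 -0.7 -1.9] q [-0.06  0.32  1.68 -0.    1.15 -0.26]
```

View pics/w4.png

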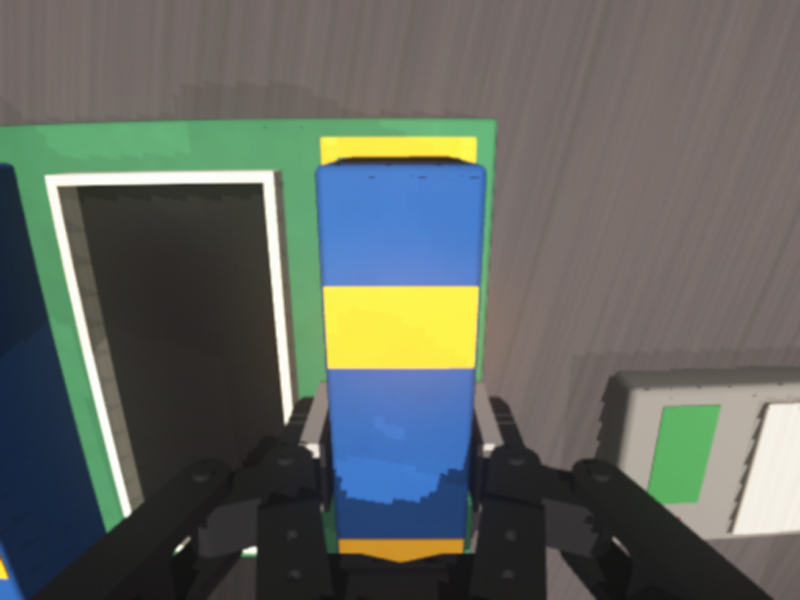

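```bash
python3 -m handwheel '{"offset":[[0,0,0],[0,0,0],[0,0,0],[0,0,0],[0,0,0],[0,0,0.4],[0,0,1.0],[0,0,1.8],[0,0,2.7],[0,0,3.4]],"roll":[0,0,0,0,0,0,0,0,0,0]}' 54 40
python3 look.py wrist w5; python3 wst.py w5 .056;python3 wst.py w5 .006
```

```text
t: 7.35
tool_pos: [0.6534, 0.0334, 0.1661]
tool_rot: [3.126, 0.307, 0.005]
contact_force: [0.9, 0.1, 0.1]
opening: 0.0539
wrist t 7.35 pos [653.4  33.4 166.1] yaw 11.2 tilt [ 3.5e-03 -2.0e-04 -1.0e+00] open 53.9 F [0.9 0.1 0.1] q [-0.06  0.16  1.6   0.    1.37 -0.26]
[144. 365.] 753.0 [[513.9 -35.7]] (array([513.8, -36.3]), array([38.3, 20.5]), 11.5)
[118. 230.] 995.0 [[498.4  42.9]] (array([498.2,  43. ]), array([38.5, 20.3]), 10.7)
[396. 267.] 2303.5 [[649.2  51.2]] (array([651.1,  46.4]), array([142.7,  41.8]), -78.8)
[144. 365.] 753.0 [[489.4 -65.6]] (array([489.2, -66.3]), array([45.8, 24.5]), 11.5)
[118. 230.] 995.0 [[470.8  28.5]] (array([470.5,  28.7]), array([46.1, 24.3]), 10.7)
[396. 267.] 2303.5 [[651.3  38.4]] (array([653.7,  32.7]), array([170.9,  50. ]), -78.8)
```

View pics/w5.png

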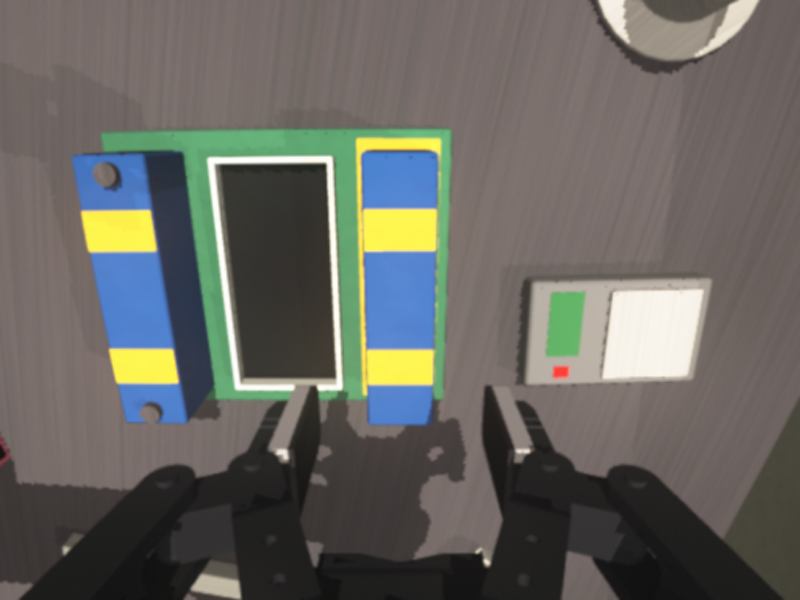

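```bash
python3 - <<'E'
from h import *
d=dict(np.load("pics/w5.npz"))
P=plane(d,np.array([[399.8,230],[399.8,367]])*.64,.056)*1000
print(P,P.mean(0),np.degrees(np.arctan2(*(P[0]-P[1])[::-1])))
f=np.array([[513.9,-35.7],[498.4,42.9]]).mean(0)
v=P.mean(0)-f;print(f,v,np.hypot(*v),np.degrees(np.arctan2(v[1],v[0])))
# bearer corner & bar in view
E
```

```text
[[647.31604793  71.55687388]
 [662.82845015  -7.09733012]] [655.07224904  32.22977188] 101.1568492213723
[506.15   3.6 ] [148.92224904  28.62977188] 151.6492667238901 10.882142553266112
```

The loose bearer stands inside the outline, within about 1.5 mm of centre, with the right yaw (11.16°). Now the right-hand bar.

```bash
python3 -m handwheel '{"offset":[[-0.3,-0.7,0],[-0.7,-1.6,0],[-1.1,-2.5,-0.1],[-1.6,-3.5,-0.2],[-2.0,-4.5,-0.4],[-2.4,-5.4,-0.6],[-2.8,-6.2,-0.8],[-3.05,-6.8,-0.95],[-3.2,-7.1,-1.04],[-3.23,-7.2,-1.04]],"roll":[1.2,2.6,3.9,5.2,6.5,7.8,9.1,10.4,11.7,12.97]}' 45 50
python3 -m handwheel '{"offset":[[0,0,0],[0,0,0],[0,0,0],[0,0,0],[0,0,0],[0,0,0],[0,0,0],[0,0,0],[0,0,0],[0,0,0]],"roll":[0,0,0,0,0,0,0,0,0,0]}'
python3 look.py wrist w6
cat > wwh.py <<'E'
import sys
from h import *
d=dict(np.load(f"pics/{sys.argv[1]}.npz")); z=float(sys.argv[2]); H=hsv(d)
wh=(H[:,:,1]<60)&(H[:,:,2]>int(sys.argv[3]) if len(sys.argv)>3 else (H[:,:,1]<40)&(H[:,:,2]>200))
for c in blobs(wh,200): print(np.round(cen(c)*800/512),cv2.contourArea(c),rect(plane(d,c.reshape(-1,2),z)))
E
python3 wwh.py w6 .016
```

```text
t: 8.4
tool_pos: [0.5223, -0.256, 0.1206]
tool_rot: [-2.237, -2.206, 0.001]
contact_force: [0.1, 0.4, 0.7]
opening: 0.0451
t: 9.4
tool_pos: [0.5234, -0.2546, 0.1205]
tool_rot: [2.24, 2.202, 0.0]
contact_force: [0.3, -0.2, -0.0]
opening: 0.0448
wrist t 9.4 pos [ 523.4 -254.6  120.5] yaw 89.02 tilt [ 0.  0. -1.] open 44.8 F [ 0.3 -0.2 -0. ] q [-0.58  0.05  1.81  0.    1.28 -2.13]
[746. 410.] 335.0 (array([592.3, -32.7]), array([75.9, 45.7]), 13.1)
[399. 275.] 5618.0 (array([ 525.5, -255.4]), array([199.7,  22. ]), -1.3)
```

View pics/w6.png

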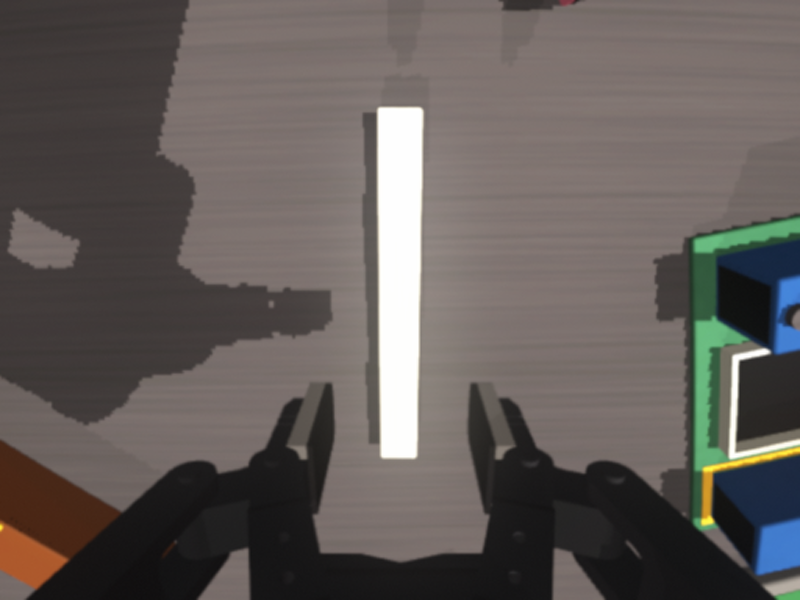

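Bar measured at (525.5, -255.4), 199.7 x 22.0 mm, -1.3°, which matches. Descending and gripping.

```bash
python3 -m handwheel '{"offset":[[0.03,-0.01,-0.5],[0.03,-0.01,-1.2],[0.03,-0.01,-1.9],[0.03,-0.01,-2.4],[0.03,-0.01,-2.7],[0.03,-0.01,-2.85],[0.03,-0.01,-2.9],[0.03,-0.01,-2.9],[0.03,-0.01,-2.9],[0.03,-0.01,-2.9]],"roll":[-0.04,-0.04,-0.04,-0.04,-0.04,-0.04,-0.04,-0.04,-0.04,-0.04]}' 45 50
python3 -m handwheel '{"offset":[[0,0,0],[0,0,0],[0,0,0],[0,0,0],[0,0,0],[0,0,0.2],[0,0,0.8],[0,0,1.6],[0,0,2.4],[0,0,2.8]],"roll":[0,0,0,0,0,0,0,0,0,0]}' 10 50
python3 look.py wrist w7;python3 wwh.py w7 .124
```

```text
t: 10.45
tool_pos: [0.5253, -0.2554, 0.0056]
tool_rot: [2.244, 2.196, 0.001]
contact_force: [1.1, -0.1, -0.4]
opening: 0.0451
t: 11.45
tool_pos: [0.5255, -0.2555, 0.1193]
tool_rot: [2.242, 2.195, 0.001]
contact_force: [0.1, -1.0, -1.7]
opening: 0.0206
wrist t 11.45 pos [ 525.5 -255.5  119.3] yaw 88.78 tilt [ 0.0031 -0.002  -1.    ] open 20.6 F [ 0.1 -1.  -1.7] q [-0.58  0.05  1.81  0.    1.28 -2.13]
[401. 510.] 2294.5 (array([ 569.6, -256.2]), array([46.7, 22.4]), -1.2)
[402. 225.] 9706.0 (array([ 473.4, -254. ]), array([95.6, 22.1]), -1.2)
```

View pics/w7.png

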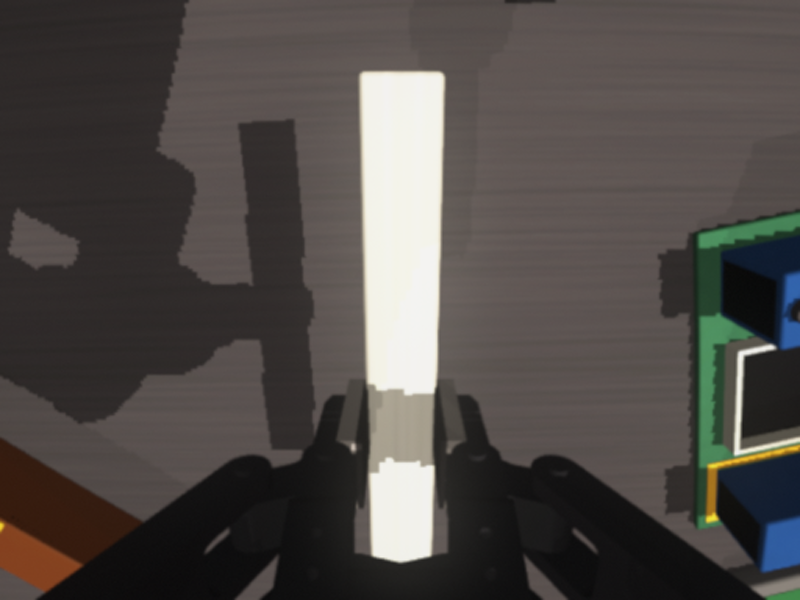

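```bash
python3 -m handwheel '{"offset":[[0.1,0.3,0],[0.25,0.9,0],[0.45,1.7,0],[0.7,2.6,0],[0.95,3.6,0],[1.2,4.5,0],[1.38,5.2,0],[1.5,5.65,0],[1.55,5.85,0],[1.55,5.87,0]],"roll":[0.1,0.3,0.6,0.9,1.2,1.5,1.8,2.0,2.07,2.07]}'
python3 -m handwheel '{"offset":[[0,0,-0.1],[0,0,-0.3],[0,0,-0.6],[0,0,-0.8],[0,0,-0.9],[0,0,-1.0],[0,0,-1.0],[0,0,-1.0],[0,0,-1.0],[0,0,-1.0]],"roll":[0,0,0,0,0,0,0,0,0,0]}'
python3 look.py wrist w8;python3 wwh.py w8 .09; python3 wst.py w8 .056
```

```text
t: 12.5
tool_pos: [0.5854, -0.0188, 0.1143]
tool_rot: [-1.99, -2.427, 0.003]
contact_force: [0.3, -0.7, -2.2]
opening: 0.0204
t: 13.5
tool_pos: [0.587, -0.0202, 0.077]
tool_rot: [1.993, 2.427, 0.001]
contact_force: [-1.1, -1.2, -2.7]
opening: 0.0203
wrist t 13.5 pos [587.  -20.2  77. ] yaw 101.21 tilt [ 1.e-03 -2.e-04 -1.e+00] open 20.3 F [-1.1 -1.2 -2.7] q [-0.16  0.11  1.83 -0.    1.21 -1.93]
[ 24. 573.] 968.5 (array([ 685.6, -145.8]), array([36.3, 23.9]), -7.8)
[401. 502.] 2688.0 (array([620. , -13.7]), array([49.2, 20.9]), 11.1)
[418. 225.] 10072.5 (array([ 5.298e+02, -1.000e-01]), array([93.1, 87.3]), 10.6)
[620. 421.] 135.0 [[592.7  70.3]] (array([592.2,  63.6]), array([33.1,  9.3]), 85.4)
[638. 167.] 2894.5 [[498.2  43. ]] (array([498.9,  43.2]), array([37.8, 21.8]), 11.2)
```

View pics/w8.png

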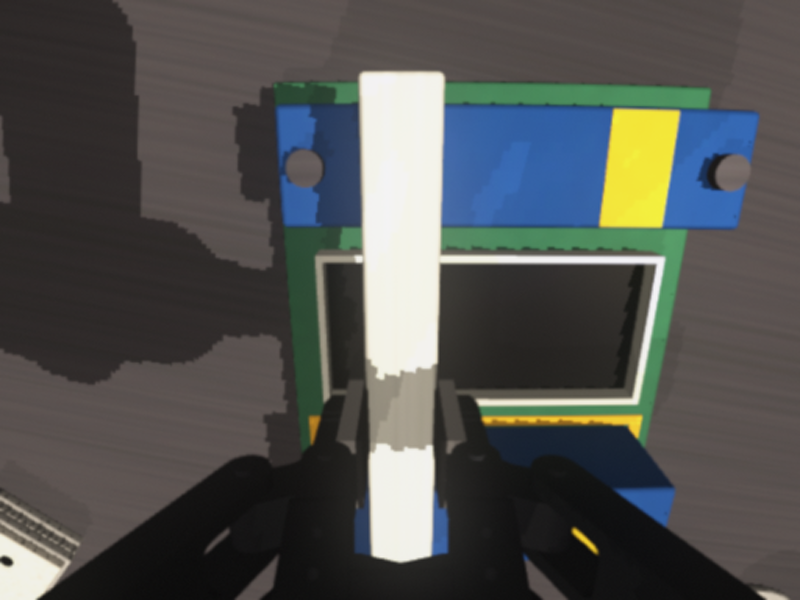

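```bash
python3 -m handwheel '{"offset":[[0,-0.01,-0.1],[0,-0.01,-0.2],[0,-0.01,-0.28],[0,-0.01,-0.33],[0,-0.01,-0.36],[0,-0.01,-0.375],[0,-0.01,-0.385],[0,-0.01,-0.385],[0,-0.01,-0.385],[0,-0.01,-0.385]],"roll":[0,0,0,0,0,0,0,0,0,0]}'
python3 -m handwheel '{"offset":[[0,0,0],[0,0,0],[0,0,0],[0,0,0],[0,0,0],[0,0,0.3],[0,0,0.8],[0,0,1.5],[0,0,2.1],[0,0,2.5]],"roll":[0,0,0,0,0,0,0,0,0,0]}' 38 50
python3 look.py wrist w9;python3 wwh.py w9 .072; python3 wst.py w9 .056
```

```text
t: 14.55
tool_pos: [0.5868, -0.0206, 0.0613]
tool_rot: [1.994, 2.427, 0.0]
contact_force: [-0.2, -0.1, -1.8]
opening: 0.0206
t: 15.55
tool_pos: [0.5877, -0.0207, 0.1645]
tool_rot: [1.992, 2.425, 0.003]
contact_force: [-0.0, 0.1, 0.5]
opening: 0.0377
wrist t 15.55 pos [587.7 -20.7 164.5] yaw 101.2 tilt [ 3.8e-03 -6.0e-04 -1.0e+00] open 37.7 F [-0.   0.1  0.5] q [-0.16  0.01  1.77  0.    1.36 -1.93]
[403. 551.] 309.5 (array([751.2,  14.6]), array([49.2, 12.1]), -78.8)
[700. 516.] 560.0 (array([690.1, 195.8]), array([64.6, 19.6]), 62.4)
[ 83. 481.] 2377.5 (array([ 739.5, -192.3]), array([66. , 46.2]), -28.2)
[458. 275.] 13381.0 (array([578.7,  20.4]), array([198.1, 104.7]), 11.2)
[533. 416.] 688.5 [[646.4  72.3]] (array([647.8,  72.2]), array([37.5, 21.4]), 10.9)
[538. 348.] 153.0 [[602.5  62.5]] (array([609.3,  44.1]), array([91.5,  9.9]), -79.0)
[788. 304.] 131.0 [[548.3 198.4]] (array([548.2, 197.8]), array([30.1, 14.2]), 27.0)
[559. 156.] 1227.5 [[498.4  43. ]] (array([498.7,  43.1]), array([37.3, 21.1]), 10.9)
```

View pics/w9.png

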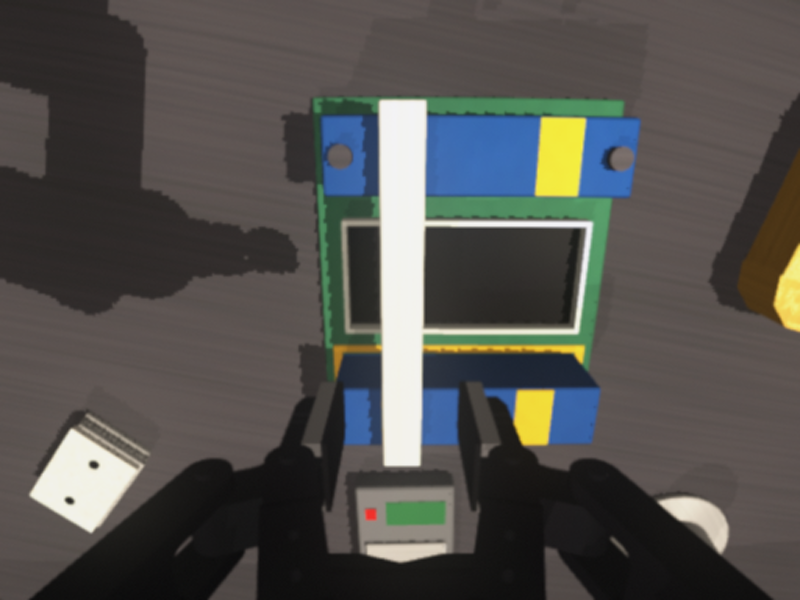

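Bar 1 lies across both bearers on its stripes. Its top centre reads on the expected line. Next is the left bar at (544, 375), -7.5°.

```bash
python3 -m handwheel '{"offset":[[-0.05,0.5,0],[-0.15,1.4,0],[-0.3,2.5,0],[-0.4,3.6,-0.1],[-0.5,4.8,-0.2],[-0.6,6.0,-0.4],[-0.75,7.2,-0.6],[-0.9,8.4,-0.8],[-1.0,9.4,-0.95],[-1.07,9.88,-1.0]],"roll":[-0.2,-0.5,-0.9,-1.3,-1.7,-2.1,-2.5,-2.8,-3.0,-3.12]}' 45 50
python3 -m handwheel '{"offset":[[0,0,0],[0,0,0],[0,0,0],[0,0,0],[0,0,-0.2],[0,0,-0.4],[0,0,-0.6],[0,0,-0.6],[0,0,-0.6],[0,0,-0.6]],"roll":[0,0,0,0,0,0,0,0,0,0]}'
python3 look.py wrist w10
python3 wwh.py w10 .016
```

```text
t: 16.6
tool_pos: [0.542, 0.3775, 0.1193]
tool_rot: [-2.359, -2.073, 0.003]
contact_force: [-0.0, -0.9, -0.1]
opening: 0.045
t: 17.6
tool_pos: [0.544, 0.3748, 0.0973]
tool_rot: [2.362, 2.071, 0.001]
contact_force: [0.1, 1.1, -0.2]
opening: 0.0448
wrist t 17.6 pos [544.  374.8  97.3] yaw 82.48 tilt [ 3.e-04  2.e-04 -1.e+00] open 44.8 F [ 0.1  1.1 -0.2] q [ 0.49  0.25  1.63  0.    1.26 -0.95]
[400. 284.] 6589.0 (array([545.3, 374.5]), array([199.1,  21.7]), -7.7)
```

View pics/w10.png

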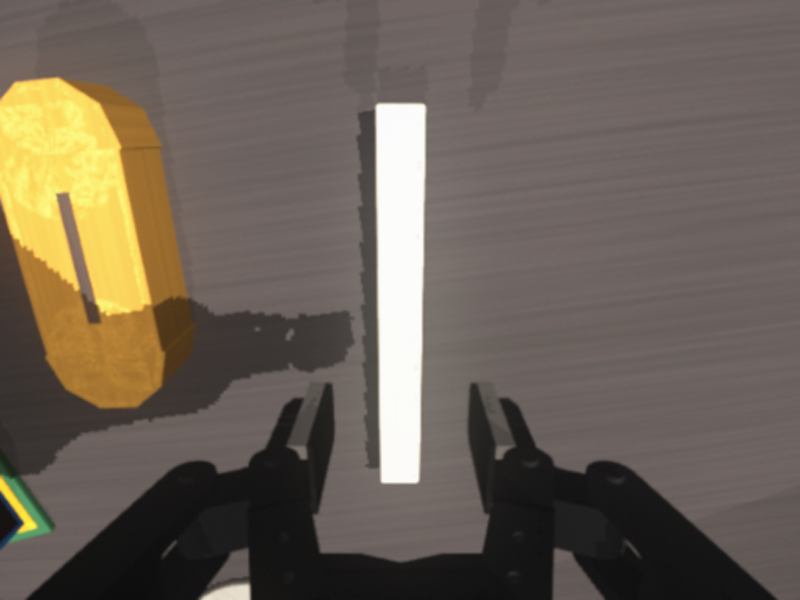

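```bash
python3 -m handwheel '{"offset":[[0.02,0,-0.4],[0.02,0,-1.0],[0.02,0,-1.6],[0.02,0,-2.0],[0.02,0,-2.2],[0.02,0,-2.28],[0.02,0,-2.31],[0.02,0,-2.31],[0.02,0,-2.31],[0.02,0,-2.31]],"roll":[-0.03,-0.03,-0.03,-0.03,-0.03,-0.03,-0.03,-0.03,-0.03,-0.03]}' 45 50
python3 -m handwheel '{"offset":[[0,0,0],[0,0,0],[0,0,0],[0,0,0],[0,0,0],[0,0,0.2],[0,0,0.8],[0,0,1.6],[0,0,2.4],[0,0,2.9]],"roll":[0,0,0,0,0,0,0,0,0,0]}' 10 50
python3 look.py wrist w11;python3 wwh.py w11 .128
```

```text
t: 18.65
tool_pos: [0.5452, 0.3749, 0.0057]
tool_rot: [2.365, 2.067, 0.002]
contact_force: [0.9, 0.4, 1.0]
opening: 0.0451
t: 19.65
tool_pos: [0.5451, 0.3749, 0.1232]
tool_rot: [2.365, 2.067, 0.003]
contact_force: [1.2, 0.5, -2.7]
opening: 0.0199
wrist t 19.65 pos [545.1 374.9 123.2] yaw 82.3 tilt [ 0.002  0.001 -1.   ] open 19.9 F [ 1.2  0.5 -2.7] q [ 0.49  0.22  1.61 -0.    1.3  -0.95]
[400. 515.] 2033.0 (array([589.9, 369.3]), array([44. , 22.2]), -7.3)
[401. 229.] 9715.5 (array([494.7, 382.3]), array([96.5, 22.1]), -7.7)
```

View pics/w11.png

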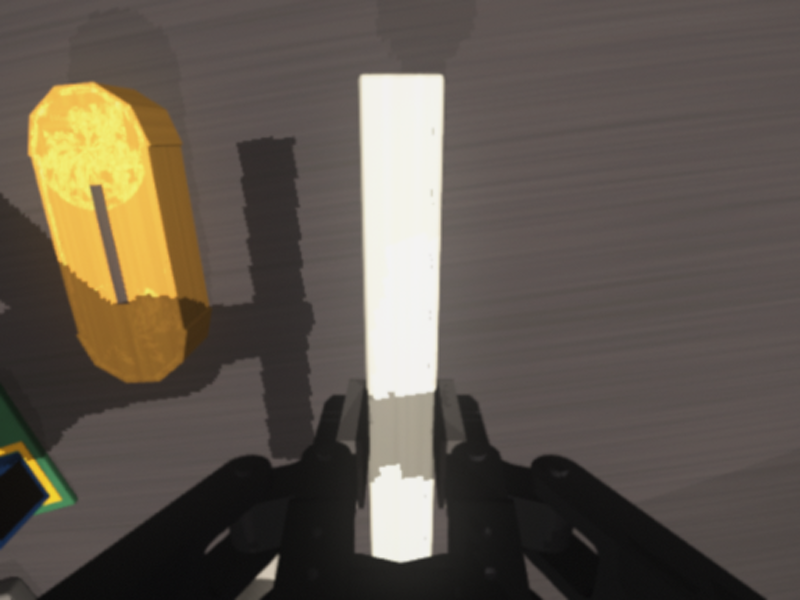

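```bash
python3 -m handwheel '{"offset":[[0.05,-0.4,0],[0.1,-1.1,0],[0.2,-2.0,0],[0.3,-3.1,0],[0.4,-4.2,0],[0.48,-5.3,0],[0.55,-6.3,0],[0.62,-7.1,0],[0.67,-7.7,0],[0.68,-7.93,0]],"roll":[0.2,0.6,1.0,1.4,1.8,2.2,2.6,2.9,3.1,3.15]}'
python3 -m handwheel '{"offset":[[0,0,0],[0,0,-0.2],[0,0,-0.4],[0,0,-0.7],[0,0,-0.9],[0,0,-1.05],[0,0,-1.15],[0,0,-1.15],[0,0,-1.15],[0,0,-1.15]],"roll":[0,0,0,0,0,0,0,0,0,0]}'
python3 look.py wrist w12;python3 wwh.py w12 .072; python3 wst.py w12 .056
```

```text
t: 20.7
tool_pos: [0.571, 0.0554, 0.1194]
tool_rot: [-1.996, -2.424, 0.002]
contact_force: [0.1, 0.1, -1.2]
opening: 0.0203
t: 21.7
tool_pos: [0.5723, 0.0574, 0.0753]
tool_rot: [1.994, 2.427, 0.001]
contact_force: [-0.2, 0.7, -1.5]
opening: 0.0202
wrist t 21.7 pos [572.3  57.4  75.3] yaw 101.2 tilt [ 0.0011 -0.     -1.    ] open 20.2 F [-0.2  0.7 -1.5] q [-0.03  0.08  1.86 -0.    1.2  -1.8 ]
[183. 476.] 487.0 (array([624.8, -12.9]), array([21.5, 18.2]), -77.7)
[401. 502.] 2675.0 (array([619.7,  66.8]), array([55.4, 23.5]), 11.1)
[148. 170.] 3539.5 (array([515.9, -31.6]), array([55.4, 16. ]), 11.2)
[404. 222.] 9464.5 (array([523.1,  53.4]), array([102.2,  41.3]), 11.1)
[780. 333.] 577.5 [[529.4 195.6]] (array([530.5, 193.6]), array([55.6, 19.8]), 27.2)
```

View pics/w12.png

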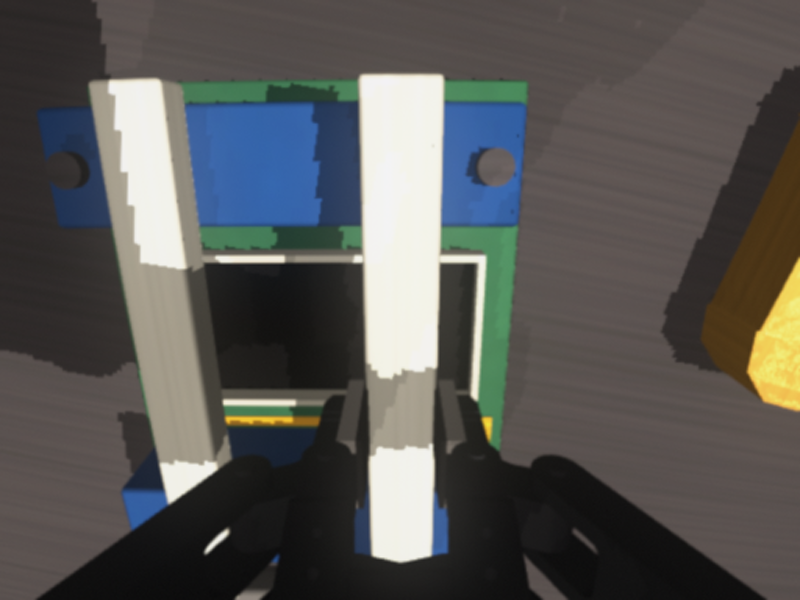

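```bash
python3 -m handwheel '{"offset":[[0,0,-0.1],[0,0,-0.18],[0,0,-0.24],[0,0,-0.29],[0,0,-0.32],[0,0,-0.335],[0,0,-0.345],[0,0,-0.345],[0,0,-0.345],[0,0,-0.345]],"roll":[0,0,0,0,0,0,0,0,0,0]}'
python3 -m handwheel '{"offset":[[0,0,0],[0,0,0],[0,0,0],[0,0,0],[0,0,0],[0,0,0.3],[0,0,0.8],[0,0,1.5],[0,0,2.1],[0,0,2.5]],"roll":[0,0,0,0,0,0,0,0,0,0]}' 38 50
python3 look.py wrist w13;python3 wwh.py w13 .072 150; python3 wst.py w13 .056
```

```text
t: 22.75
tool_pos: [0.572, 0.0574, 0.0613]
tool_rot: [1.994, 2.427, 0.0]
contact_force: [-2.3, -0.2, 2.8]
opening: 0.0201
t: 23.75
tool_pos: [0.5729, 0.0574, 0.1642]
tool_rot: [1.992, 2.425, 0.004]
contact_force: [0.7, 0.0, -0.4]
opening: 0.038
wrist t 23.75 pos [572.9  57.4 164.2] yaw 101.2 tilt [ 3.9e-03 -1.0e-04 -1.0e+00] open 38.0 F [ 0.7  0.  -0.4] q [-0.03 -0.02  1.8  -0.    1.36 -1.8 ]
[ 14. 479.] 692.5 (array([ 741. , -155.8]), array([67.3, 26.1]), -6.9)
[408. 274.] 8127.5 (array([574.1,  55.4]), array([195.2,  89.8]), 30.1)
[246. 269.] 6046.0 (array([587.1, -21.6]), array([200. ,  26.6]), 11.3)
[457. 353.] 85.5 [[599.6  95.6]] (array([599.2,  93. ]), array([32. , 15.9]), 64.4)
[688. 319.] 139.0 [[553.8 220.6]] (array([552.4, 218.7]), array([30.5, 14.9]), 85.8)
[757. 234.] 373.0 [[499.4 240.4]] (array([497.6, 236.8]), array([60.2, 18.1]), -6.0)
[785. 154.] 169.5 [[456.8 238.1]] (array([458.5, 239.2]), array([19., 14.]), 14.8)
[698. 182.] 60.5 [[480.6 197. ]] (array([488.1, 196.5]), array([78.7,  1.7]), -4.6)
```

View pics/w13.png

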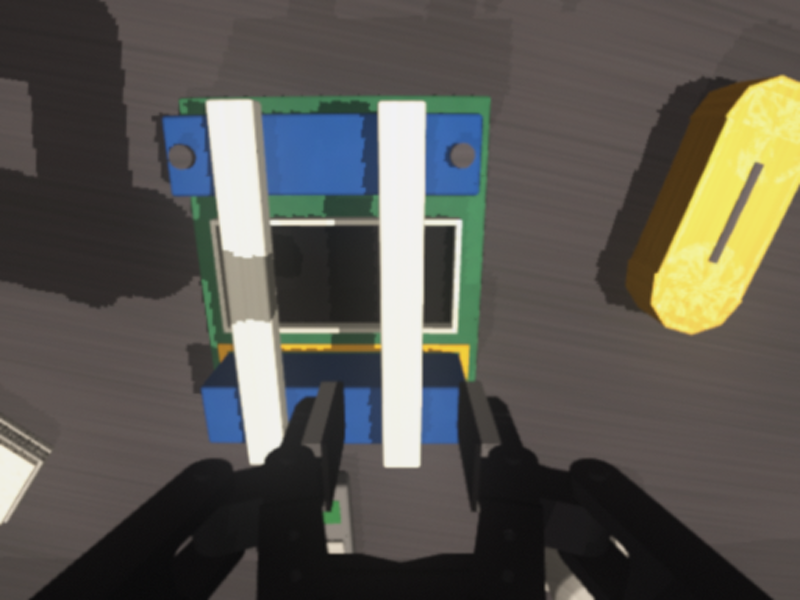

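Both bars are across the bearers on their stripes (bars at (235,270) and (403,275) in the picture). Now the pan.

```bash
python3 -m handwheel '{"offset":[[-0.1,0.3,0],[-0.4,0.9,0],[-0.7,1.6,0],[-1.1,2.4,0],[-1.5,3.2,-0.2],[-1.8,3.9,-0.4],[-1.98,4.3,-0.6],[-2.03,4.46,-0.7],[-2.03,4.46,-0.75],[-2.03,4.46,-0.75]],"roll":[-0.2,-0.5,-0.9,-1.3,-1.7,-2.1,-2.4,-2.6,-2.6,-2.6]}' 85 50
python3 -m handwheel '{"offset":[[0,0,0],[0,0,0],[0,0,0],[0,0,0],[0,0,0],[0,0,0],[0,0,0],[0,0,0],[0,0,0],[0,0,0]],"roll":[0,0,0,0,0,0,0,0,0,0]}'
python3 look.py wrist w14
python3 - <<'E'
from h import *
d=dict(np.load("pics/w14.npz")); H=hsv(d)
m=(H[:,:,0]>12)&(H[:,:,0]<34)&(H[:,:,1]>110)&(H[:,:,2]>60)
for c in blobs(m,1500): print("pan",np.round(cen(c)*1.5625),rect(plane(d,c.reshape(-1,2),.036)),rect(plane(d,c.reshape(-1,2),.0)))
f=m.astype(np.uint8)
cs,h=cv2.findContours(f,cv2.RETR_CCOMP,cv2.CHAIN_APPROX_NONE)
for c,hh in zip(cs,h[0]):
    if hh[3]>=0 and cv2.contourArea(c)>40: print("slot",np.round(cen(c)*1.5625),rect(plane(d,c.reshape(-1,2),.036)))
E
```

```text
t: 24.8
tool_pos: [0.4902, 0.2356, 0.1302]
tool_rot: [-2.304, -2.135, 0.002]
contact_force: [0.3, -0.3, 0.1]
opening: 0.085
t: 25.8
tool_pos: [0.4906, 0.2359, 0.1309]
tool_rot: [2.305, 2.135, 0.0]
contact_force: [0.4, 0.3, 0.4]
opening: 0.0848
wrist t 25.8 pos [490.6 235.9 130.9] yaw 85.6 tilt [ 0.  0. -1.] open 84.8 F [0.4 0.3 0.4] q [ 0.31 -0.06  1.89  0.    1.3  -1.18]
pan [402. 293.] (array([491.5, 236.8]), array([151.3,  61.9]), -5.1) (array([504.1, 236. ]), array([174.2,  71.3]), -5.1)
slot [402. 306.] (array([492.3, 237.3]), array([59.9,  6.4]), -4.6)
```

View pics/w14.png

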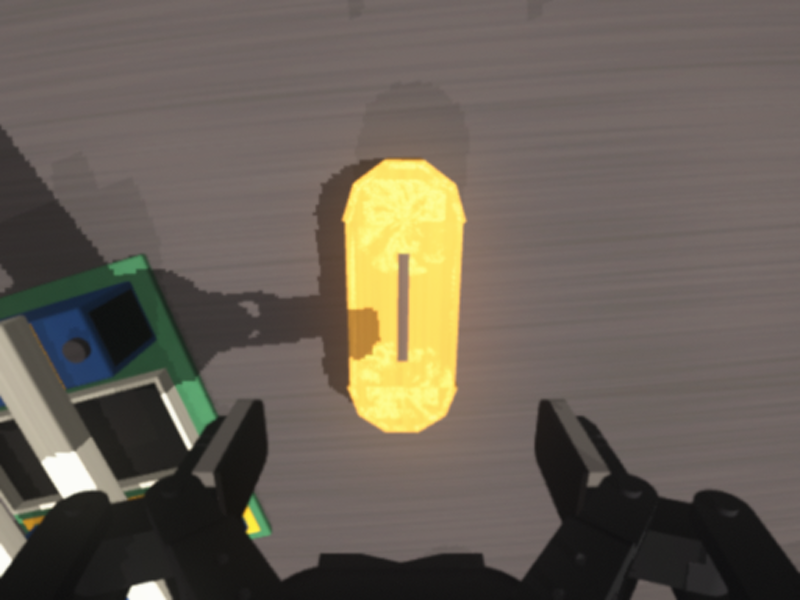

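The slot centre reads (492.3, 237.3), -4.6°, in line with the jaws. Descending on the pan.

```bash
python3 -m handwheel '{"offset":[[0.04,0.03,-0.5],[0.04,0.03,-1.2],[0.04,0.03,-1.9],[0.04,0.03,-2.5],[0.04,0.03,-2.85],[0.04,0.03,-3.0],[0.04,0.03,-3.08],[0.04,0.03,-3.12],[0.04,0.03,-3.12],[0.04,0.03,-3.12]],"roll":[-0.03,-0.03,-0.03,-0.03,-0.03,-0.03,-0.03,-0.03,-0.03,-0.03]}' 85 40
python3 -m handwheel '{"offset":[[0,0,0],[0,0,0],[0,0,0],[0,0,0],[0,0,0],[0,0,0.2],[0,0,0.7],[0,0,1.3],[0,0,2.0],[0,0,2.6]],"roll":[0,0,0,0,0,0,0,0,0,0]}' 40 40
python3 look.py wrist w15
```

```text
t: 26.85
tool_pos: [0.493, 0.2373, 0.0072]
tool_rot: [2.308, 2.13, 0.003]
contact_force: [0.1, 0.5, -0.4]
opening: 0.0848
t: 27.85
tool_pos: [0.4915, 0.2369, 0.1107]
tool_rot: [-2.308, -2.131, 0.001]
contact_force: [0.4, 0.1, -2.7]
opening: 0.0573
wrist t 27.85 pos [491.5 236.9 110.7] yaw 85.42 tilt [-1.e-03 -3.e-04 -1.e+00] open 57.3 F [ 0.4  0.1 -2.7] q [ 0.31 -0.03  1.9   0.    1.27 -1.18]
```

View pics/w15.png

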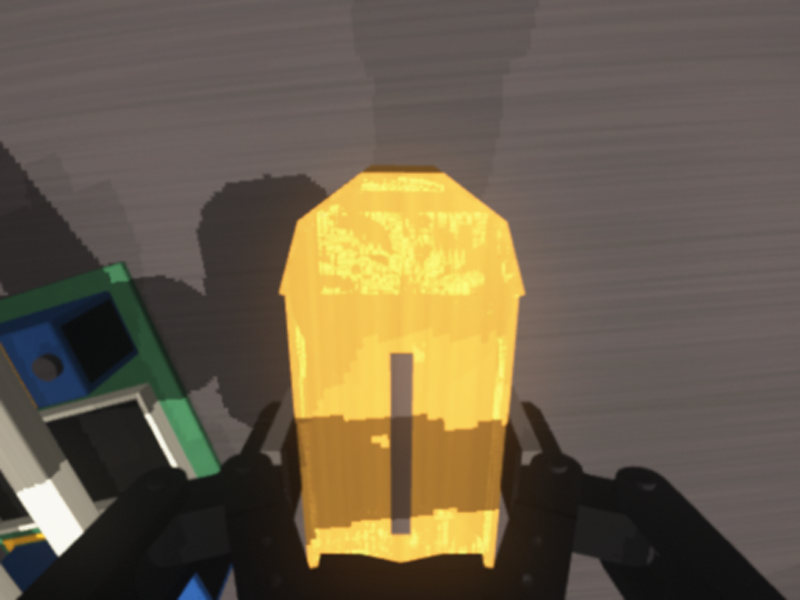

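```bash
python3 - <<'E'
from h import *
d=dict(np.load("pics/w15.npz"))
print(plane(d,np.array([[401,353],[401,534],[401,443],[401,172]])*.64,.1395)*1000)
d=dict(np.load("pics/w13.npz"))
E
```

```text
[[461.74986957 239.61646445]
 [522.22203096 234.7779786 ]
 [489.32518636 237.40979723]
 [416.2749369  243.25700043]]
```

```bash
python3 -m handwheel '{"offset":[[0.05,-0.1,0.1],[0.15,-0.4,0.3],[0.35,-0.9,0.5],[0.6,-1.5,0.5],[0.85,-2.1,0.5],[1.1,-2.7,0.5],[1.35,-3.3,0.5],[1.6,-3.9,0.5],[1.8,-4.5,0.5],[2.0,-5.0,0.5]],"roll":[-0.3,-1.0,-2.0,-3.2,-4.4,-5.6,-6.8,-8.0,-9.2,-10.3]}'
python3 -m handwheel '{"offset":[[0.12,-0.3,0],[0.18,-0.42,0],[0.2,-0.46,0],[0.2,-0.46,-0.2],[0.2,-0.46,-0.4],[0.2,-0.46,-0.6],[0.2,-0.46,-0.7],[0.2,-0.46,-0.7],[0.2,-0.46,-0.7],[0.2,-0.46,-0.7]],"roll":[-0.9,-1.5,-1.9,-2.07,-2.07,-2.07,-2.07,-2.07,-2.07,-2.07]}'
python3 look.py wrist w16
```

```text
t: 28.9
tool_pos: [0.5709, 0.0355, 0.1273]
tool_rot: [-3.076, -0.632, 0.007]
contact_force: [-0.3, -0.1, -2.5]
opening: 0.0574
t: 29.9
tool_pos: [0.5806, 0.0187, 0.1027]
tool_rot: [3.126, 0.307, 0.002]
contact_force: [0.1, 0.7, -2.0]
opening: 0.0575
wrist t 29.9 pos [580.6  18.7 102.7] yaw 11.21 tilt [ 1.e-03 -1.e-04 -1.e+00] open 57.5 F [ 0.1  0.7 -2. ] q [-0.1   0.06  1.83  0.    1.25 -0.29]
```

View pics/w16.png

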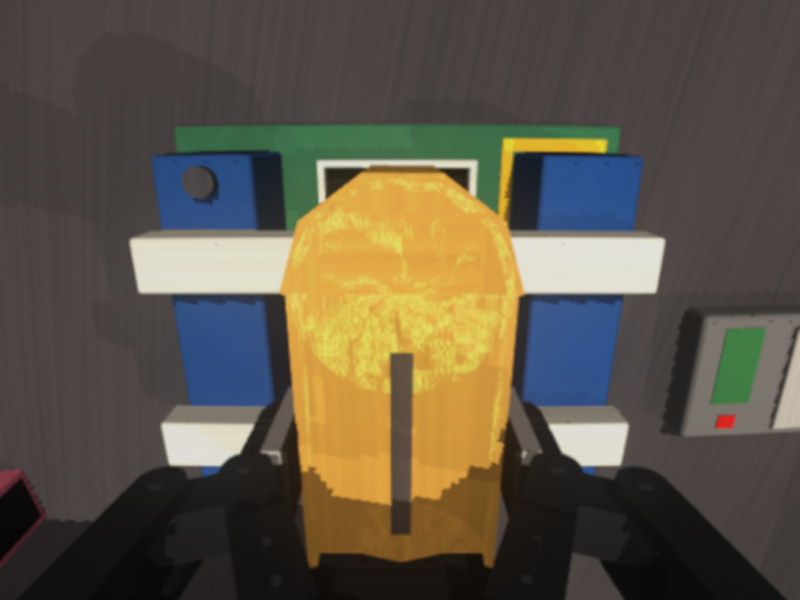

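The pan is centred on the slot at (401,443). The bar spans centre at about (396,265/435), so I'll shift roughly 1.2 mm toward -x while lowering slowly.

```bash
python3 -m handwheel '{"offset":[[-0.01,0,-0.12],[-0.02,0,-0.24],[-0.03,-0.005,-0.34],[-0.03,-0.005,-0.42],[-0.03,-0.005,-0.48],[-0.03,-0.005,-0.52],[-0.03,-0.005,-0.55],[-0.03,-0.005,-0.57],[-0.03,-0.005,-0.58],[-0.03,-0.005,-0.58]],"roll":[0,0,0,0,0,0,0,0,0,0]}'
python3 look.py scene s17; python3 look.py wrist w17
```

```text
t: 30.95
tool_pos: [0.579, 0.0184, 0.0789]
tool_rot: [3.127, 0.307, 0.0]
contact_force: [-0.5, -0.4, -1.3]
opening: 0.0572
scene t 30.95 pos [579.   18.4  78.9] yaw 11.2 tilt [ 0. -0. -1.] open 57.2 F [-0.5 -0.4 -1.3] q [-0.1   0.09  1.84 -0.    1.21 -0.29]
wrist t 31.0 pos [579.1  18.4  79. ] yaw 11.2 tilt [ 2.e-04 -0.e+00 -1.e+00] open 57.2 F [-1.5  0.1 -2.7] q [-0.1   0.09  1.84 -0.    1.21 -0.29]
```

View pics/w17.png

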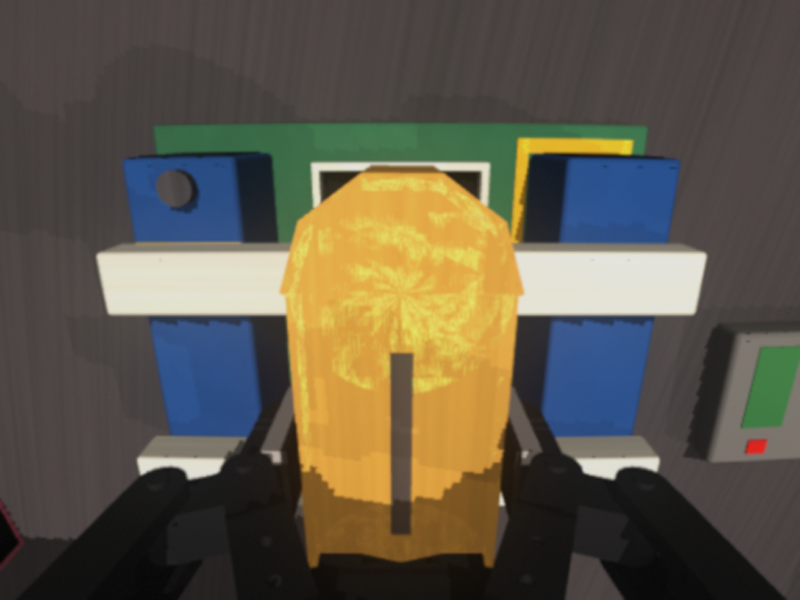

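```bash
python3 -c "
import cv2;a=cv2.imread('pics/s17.png');cv2.imwrite('pics/s17c.png',cv2.resize(a[220:420,320:560],(720,600),interpolation=cv2.INTER_CUBIC))"
```

```text
(no output)
```

View pics/s17c.png

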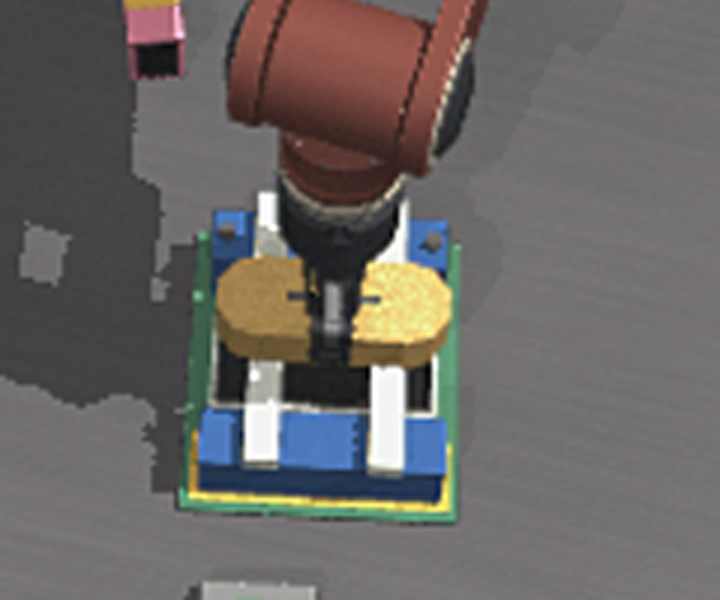

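The bar spans (99–705) now centre at 402, against the pan slot at 401. Releasing and lifting.

```bash
python3 -m handwheel '{"offset":[[0,0,-0.01],[0,0,-0.01],[0,0,-0.01],[0,0,-0.01],[0,0,-0.01],[0,0,-0.01],[0,0,-0.01],[0,0,-0.01],[0,0,-0.01],[0,0,-0.01]],"roll":[0,0,0,0,0,0,0,0,0,0]}'
python3 -m handwheel '{"offset":[[0,0,0],[0,0,0],[0,0,0],[0,0,0],[0,0,0],[0,0,0.2],[0,0,0.6],[0,0,1.2],[0,0,1.9],[0,0,2.6]],"roll":[0,0,0,0,0,0,0,0,0,0]}' 78 40
python3 look.py wrist w18
```

```text
t: 32.05
tool_pos: [0.5792, 0.0184, 0.0788]
tool_rot: [3.127, 0.307, 0.001]
contact_force: [-0.6, 0.3, 2.0]
opening: 0.0574
t: 33.05
tool_pos: [0.5792, 0.0184, 0.1852]
tool_rot: [3.126, 0.307, 0.002]
contact_force: [-0.4, -0.5, 0.8]
opening: 0.0784
wrist t 33.05 pos [579.2  18.4 185.2] yaw 11.2 tilt [ 1.6e-03 -2.0e-04 -1.0e+00] open 78.4 F [-0.4 -0.5  0.8] q [-0.1  -0.02  1.77 -0.    1.4  -0.29]
```

View pics/w18.png

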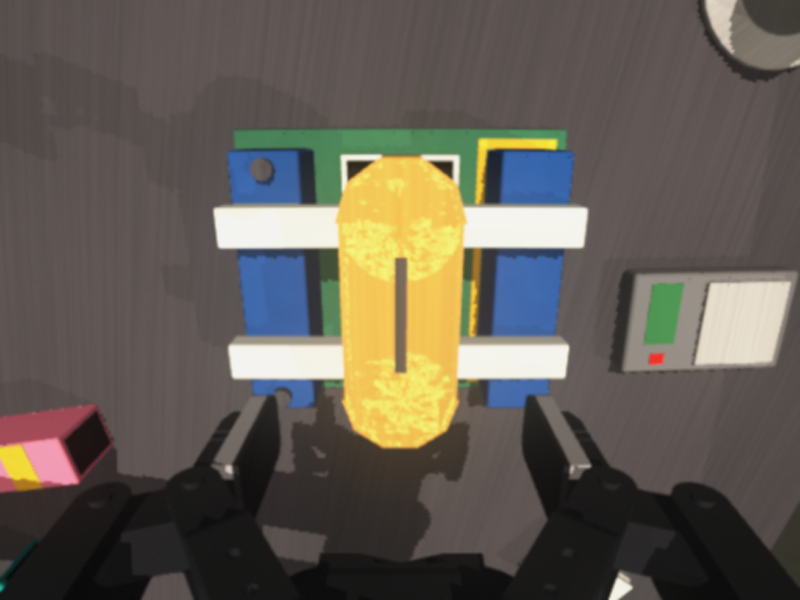

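The pan is released and centred. I'll retreat for a clear overhead check.

```bash
python3 -m handwheel '{"offset":[[0,0,0.5],[0,0,1.2],[-0.2,-0.5,1.8],[-0.6,-1.3,2.2],[-1.0,-2.2,2.4],[-1.4,-3.2,2.4],[-1.8,-4.2,2.4],[-2.2,-5.2,2.4],[-2.6,-6.2,2.4],[-3.0,-7.2,2.4]],"roll":[0,0,0,0,0,0,0,0,0,0]}'
python3 -m handwheel '{"offset":[[-0.3,-0.8,0],[-0.6,-1.6,0],[-0.9,-2.4,0],[-1.1,-3.0,0],[-1.2,-3.3,0],[-1.2,-3.3,0],[-1.2,-3.3,0],[-1.2,-3.3,0],[-1.2,-3.3,0],[-1.2,-3.3,0]],"roll":[0,0,0,0,0,0,0,0,0,0]}'
python3 look.py top t19; python3 look.py scene s19; python3 - <<'E'
from h import *
d=dict(np.load("pics/t19.npz")); H=hsv(d)
wh=(H[:,:,1]<60)&(H[:,:,2]>150)
for c in blobs(wh,40): print("white",np.round(cen(c)*1.5625),rect(plane(d,c.reshape(-1,2),.072)),rect(plane(d,c.reshape(-1,2),.016)))
m=(H[:,:,0]>15)&(H[:,:,0]<34)&(H[:,:,1]>110)&(H[:,:,2]>80)
for c in blobs(m,300): print("yel",np.round(cen(c)*1.5625),rect(plane(d,c.reshape(-1,2),.108)))
bl=(H[:,:,0]>100)&(H[:,:,0]<125)&(H[:,:,1]>120)
for c in blobs(bl,20): print("blue",np.round(cen(c)*1.5625),np.round(plane(d,cen(c),.056)*1000,1))
i=d["img"][100:240,130:330,::-1]; cv2.imwrite("pics/t19c.png",cv2.resize(i,(800,560),interpolation=cv2.INTER_CUBIC))
E
```

```text
t: 34.1
tool_pos: [0.4582, -0.2711, 0.2802]
tool_rot: [3.125, 0.306, 0.003]
contact_force: [0.6, -1.1, -0.5]
opening: 0.078
t: 35.1
tool_pos: [0.4114, -0.4008, 0.2786]
tool_rot: [3.126, 0.308, 0.0]
contact_force: [-0.6, 0.2, 0.3]
opening: 0.0776
top t 35.1 pos [ 411.4 -400.8  278.6] yaw 11.27 tilt [ 2.e-04 -0.e+00 -1.e+00] open 77.6 F [-0.6  0.2  0.3] q [-0.9  -0.09  1.68  0.    1.56 -1.1 ]
scene t 35.15 pos [ 411.3 -401.   278.6] yaw 11.25 tilt [ 1.e-04 -0.e+00 -1.e+00] open 78.2 F [ 0.2 -0.5 -0.5] q [-0.9  -0.09  1.68  0.    1.56 -1.1 ]
white [337. 309.] (array([509.8,  55.9]), array([76.1, 42.9]), 8.5) (array([512.6,  62.2]), array([79.4, 44.7]), 8.5)
white [382. 302.] (array([522.3, -32.5]), array([70.3, 24.2]), 8.3) (array([525.7, -30.1]), array([73.4, 25.3]), 8.3)
white [324. 236.] (array([637.7,  71.5]), array([64.8, 21.3]), 11.1) (array([646.1,  78.5]), array([67.6, 22.2]), 11.1)
white [368. 228.] (array([652.1,  -6.7]), array([63.6, 21. ]), 11.5) (array([661.1,  -3.1]), array([66.4, 21.9]), 11.5)
white [230. 170.] (array([756.9, 231.7]), array([95.2, 88.4]), 7.4) (array([770.5, 245.6]), array([99.3, 92.3]), 7.4)
white [489. 159.] (array([ 772.2, -217.8]), array([82.4, 54.4]), -28.2) (array([ 786.4, -223.4]), array([86. , 56.8]), -28.2)
white [350. 140.] (array([809.2,  26.4]), array([61.6, 57.5]), -77.5) (array([825.1,  31.4]), array([64.3, 60. ]), -77.5)
white [395.  34.] (array([859.4, -47.8]), array([1494. ,  454.5]), 89.4) (array([919.4, -35.9]), array([1556.7,  475. ]), 86.3)
yel [351. 267.] (array([578.7,  21.3]), array([150.1,  60.3]), -79.4)
blue [325. 319.] [[491.9  69.2]]
blue [362. 312.] [[504.7   4.7]]
blue [399. 305.] [[518.  -60.4]]
blue [310. 237.] [[638.1  97.9]]
blue [346. 229.] [[652.4  33.7]]
blue [383. 222.] [[664.9 -31.5]]
```

View pics/t19c.png

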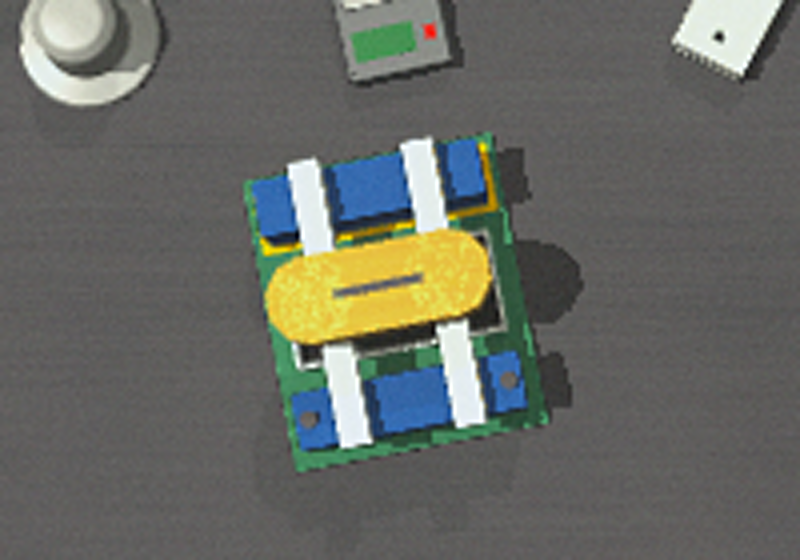

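View pics/s19.png

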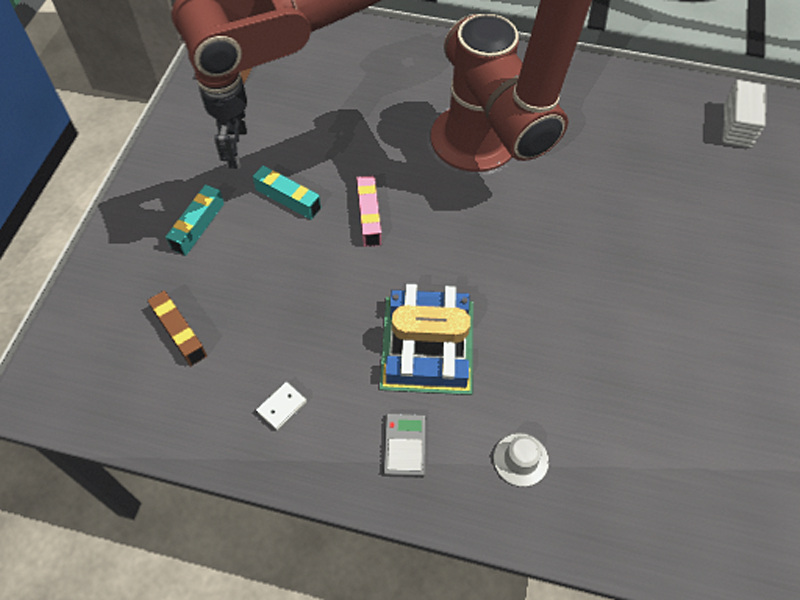

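All is in place and the bystanders have not moved. Handing in.

```bash
python3 -c "
from station import ctrl
print(ctrl.finish_job())"
```

```text
the job is handed in; nothing more can be done
None
```

The drip rack is set up and handed in at about 35 s of the 72 s allowed. It reported no verdict.

- **Loose bearer:** it stands in the outline with yaw 11.16° against the base's 11.2°. The wrist camera put it about 1.5 mm off centre and 151.6 mm from the fixed bearer, against 150 mm expected. A later wrist picture gave 150.9 mm. In the last top picture the visible blue middle part lies at (652.4, 33.7) mm, against the outline centre I measured at (652.5, 33.7).
- **Bars:** both lie across the two bearers on their stripes at 11.2° by the tool yaw as each was let go, centred end to end within about 1–2 mm.
- **Pan:** open side down across both bars. In the wrist picture taken as it was let go, its slot was within 1 px of the middle of the bars. The last top picture gives its centre as (578.7, 21.3) mm against a base centre of (578.8, 19.1). That is about 2 mm off along its length. The mask partly includes the pan's side wall, so I left it.
- **Everything else:** the scale, hat-shaped pressing and plates look unmoved in the last pictures, and I did not touch the look-alikes. Wrist-force readings stayed below about 6 N. The gripper is open and clear of everything.

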